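# Make up the rework kit

### The arm

A 6-joint arm with a two-finger parallel gripper is mounted at the origin on a cart in front of the work surface, level with it; the furniture and walls round the work are solid. World frame = base frame: x ahead of the robot, y to its left, z up, the work surface at z = 0. Lengths are in m, angles in rad, forces in N, time in s.
With the tool pointing down it reaches from about 0.3 to 0.825 m from the base axis. Payload 5.4 kg.
Tool frame: the origin (TCP) lies on the centre line of the jaws, within the pads' length; the fingertips stand 17 mm ahead of it and the grasp point (between the pads) lies 2 mm behind it; z points along the fingers, y is the line along which they close (so a half turn about z gives the same grasp; the last joint's range is limited). The gripper opens to 92 mm and grips with 3 to 60 N. Pads are 20 mm wide; open, the fingers measure 128 mm over their backs; the gripper's body (75 mm by 189 mm) begins 69 mm behind the grasp point.
Start: joints at [-1.555, 0.158, 1.597, -0, 1.386, -0.21], TCP at [0.129, -0.56, 0.232] pointing down, gripper open.
Joint ranges: [-2.91, 2.91], [-0.94, 2.29], [0.18, 2.7], [-1.29, 4.43], [0.17, 2.64], [-3, 3]. Speed limits (rad/s): [2.57, 2.57, 3.14, 3.14, 3.14, 3.14].

### API

Orientations are given as a 3x3 rotation matrix whose columns are the frame's x, y, z axes.
In Python, from workcell import arm gives the robot as it stands. The module is installed in compiled form; this text tells all that it offers. Calls block until the motion is done:
- arm.move_pose(position, orientation): joint-space move of the TCP to a pose.
- arm.move_linear(position, attitude=None, feed=0.15, max_force=None): straight line of the TCP; attitude=None keeps the orientation; feed is the mean speed in m/s. With max_force (N) it stops when the force on the tool has changed by that much, and returns True; else False.
- arm.move_j(angles): joint-space move.
- arm.gripper_to(opening, squeeze=None): finger opening in m; squeeze is the grip in N (None keeps the last); returns when the fingers have stopped.
- arm.hold(seconds).
- arm.ik(position, orientation): joint angles nearest the present ones, or None.
- arm.capture(name): name is "scene" or "side" or "wrist"; returns a dict with "image" (420x560x3 uint8, red, green, blue), "z_map" (420x560 float32, m along the optical axis (not along the pixel's ray), 0 where there is no reading), "fx", "fy", "cx", "cy" (pixels), "rvec" (rotation vector, rad) and "tvec" (3), from world to camera coordinates, as OpenCV has them. Camera axes: x right, y down, z forward; pixel columns grow to the right and rows downward; lengths in m; the calibration is good to about 2 mm. The wrist camera is an equidistant fisheye: a pixel r from the principal point sees the ray r / f radians off the axis. A picture is of the moment at which its call begins.
A pose or a line that the arm cannot do raises arm.Unreachable and nothing moves.
- arm.hand_in(): hands the job in; it is judged then, once.
Trained networks look in the newest picture that a camera, given by its name, has taken for a name from the list of things; names that differ only in an ending like _2 or _b are one class to them, and where a whole thing is asked for, a point or a joint stands for the part that bears it (a point fixed in the world has none). Each returns a list of dicts, best first, with "p" (0 to 1); they miss things now and then, are a little off and sometimes report something else, mostly with a low value. They report only what shows in the picture. A call takes as long as a camera call. They do not tell look-alikes from the thing itself.
- arm.silhouettes(thing, camera): "mask" (420x560 bool, what is visible of it) and "extent" ([left, top, right, bottom] in pixels, round what is visible of it).
Readings, each from a call of its own:
- arm.read_time(): time.
- arm.read_joint_pos(): joint angles.
- arm.read_qd(): joint speeds.
- arm.read_joint_torque(): joint torques, N m.
- arm.read_eef_pos(): TCP position.
- arm.read_tcp_rot(): TCP orientation.
- arm.read_wrist_force(): force on the tool from outside, world axes, zero at the start.
- arm.read_ft_torque(): the same for the moment, N m.
- arm.read_width(): finger opening in m.
- arm.read_grasp_force(): force on a finger pad.
Only numpy, scipy, OpenCV 4.12 (cv2) and the standard library are available. Lean on these libraries where they do the work, as an engineer would, in place of code of your own. Each camera call takes 0.05 s, during which the arm holds its last target. There are 200 camera calls.

### The job

Make up the soldering rework kit on the bench: put the solder reel, the dark flux bottle, the finned heatsink and the white carton each into the black nest whose pocket matches its outline and size (reel in the large round one, bottle in the small round one, heatsink in the square one, carton lengthwise in the oblong one). Each must sit upright and flat on the floor of its pocket, set down without being dropped; leave the black tape roll and the slim white needle bottle where they are.

Things in the scene. Friction and masses are not known exactly. Their poses are not given: they have to be found in the camera images.
- reel: reel of solder wire standing on end: blue flanges 56 mm across at top and bottom, narrower silver winding between, 63 mm high. Origin: centre of its underside, z up. About 0.2 kg; grip it from above across the top flange, whose rim is at 59 to 62 mm height (the winding between is only 35 mm thick)
- flux: dark green round bottle with black cap, standing, 82 mm high: body 28 mm diameter up to 66 mm height, then the cap, 18 mm diameter; grip the body. Origin: centre of its underside, z up. About 0.08 kg
- heatsink: dark grey finned aluminium heatsink lying fins up, 40 mm along its x, 38 mm along its y, 22 mm high. Fins run along x; the flat outer fins face +y and -y: grip across y (38 mm). Origin: centre of its underside. About 0.05 kg
- carton: small white lidded carton lying flat, 42 mm along its x, 60 mm along its y, 32 mm high; grip across x (42 mm). Origin: centre of its underside. About 0.06 kg
- nest_big_round: black moulded nest fixed to the bench with the larger round pocket, 70 mm inside diameter, on an 84 mm square base; its wall is 5 mm thick and its top 9 mm above the bench, the pocket floor 3 mm above the bench, so the pocket is 6 mm deep. Origin: centre of its underside, on the bench
- nest_small_round: black moulded nest fixed to the bench with the smaller round pocket, 42 mm inside diameter, on a 56 mm square base; its wall is 5 mm thick and its top 9 mm above the bench, the pocket floor 3 mm above the bench, so the pocket is 6 mm deep. Origin: centre of its underside, on the bench
- nest_square: black moulded nest fixed to the bench with the square pocket, 53 x 53 mm inside, 63 mm square over the walls, base flange 77 mm square; its wall is 5 mm thick and its top 9 mm above the bench, the pocket floor 3 mm above the bench, so the pocket is 6 mm deep. Origin: centre of its underside, on the bench; x and y along the pocket's sides
- nest_oblong: black moulded nest fixed to the bench with the oblong pocket, 55 mm along its x, 73 mm along its y inside, 65 x 83 mm over the walls, base flange 79 x 97 mm; its wall is 5 mm thick and its top 9 mm above the bench, the pocket floor 3 mm above the bench, so the pocket is 6 mm deep. Origin: centre of its underside, on the bench
- tape: roll of black tape lying flat on the bench at the back of the work, 62 mm across, 19 mm high; not part of the kit, stays where it is. Origin: centre of its underside
- needle: slim white bottle with a needle tip, standing on the bench at the back of the work, 25 mm diameter, 113 mm high; not part of the kit, stays where it is. Origin: centre of its underside
There are look-alikes about, which are no part of the job. Several things look just like the carton: the one meant starts farthest from the robot's base.

How it is judged:
At the end, for the whole second after the job is handed in: Each kit part in its matching pocket: within 12 mm of the nest's centre, underside 1 to 6 mm above the nest's underside, tilted under 0.12 rad, at rest; carton lengthwise within 0.35 rad, either way round; tape roll and needle bottle within 15 mm of where they stood (horizontal distance between reel and nest_big_round below 0.012 m and z of reel in the frame of nest_big_round between 0.001 and 0.006 m and angle between each of reel, flux, heatsink, carton's own z axis and vertical below 0.12 rad and linear speed of each of reel, flux, heatsink, carton below 0.02 m/s and horizontal distance between flux and nest_small_round below 0.012 m and z of flux in the frame of nest_small_round between 0.001 and 0.006 m and horizontal distance between heatsink and nest_square below 0.012 m and z of heatsink in the frame of nest_square between 0.001 and 0.006 m and horizontal distance between carton and nest_oblong below 0.012 m and z of carton in the frame of nest_oblong between 0.001 and 0.006 m and angle between the y axis of carton and the y axis of nest_oblong, either way round below 0.35 rad and distance of each of tape, needle from where it was at the start of the episode below 0.015 m); the robot touches nothing.
It fails at once if a kit part is dropped or thrown (faster than 0.7 m/s while no finger touches it) ((linear speed of reel above 0.7 m/s and contact force between the fingers and reel below 0.05 N) or (linear speed of flux above 0.7 m/s and contact force between the fingers and flux below 0.05 N) or (linear speed of heatsink above 0.7 m/s and contact force between the fingers and heatsink below 0.05 N) or (linear speed of carton above 0.7 m/s and contact force between the fingers and carton below 0.05 N)).
It fails at once if the tape roll is moved more than 15 mm (distance of tape from where it was at the start of the episode above 0.015 m).
It fails at once if the needle bottle is moved more than 15 mm (distance of needle from where it was at the start of the episode above 0.015 m).
It also fails if it takes over 104 s, if anything falls off the work surface, if the arm or the gripper's body presses on something with over 40 N, if the wrist force passes 120 N, or if a joint passes its speed limit or range.

## Working session

There is one attempt and no reset: what is moved stays moved. The work goes in short steps, each a Python script; the robot and the scene stay as the last script left them, time stands still between calls to the robot, and variables do not carry over. Pictures are saved under pics/ and viewed, at most 14 in all, crops included, and the job is handed in when it is done.

```bash
mkdir -p pics; cat > h.py <<'E'
import numpy as np, cv2
from workcell import arm
def cloud(c):
    """world xyz per pixel (pinhole cams)"""
    R=cv2.Rodrigues(np.array(c['rvec'],float))[0]; t=np.array(c['tvec'],float).ravel()
    z=c['z_map'].astype(float); v,u=np.indices(z.shape)
    P=np.stack([(u-c['cx'])/c['fx']*z,(v-c['cy'])/c['fy']*z,z],-1)
    W=(P-t)@R; W[z==0]=np.nan
    return W
THINGS=['reel','flux','heatsink','carton','nest_big_round','nest_small_round','nest_square','nest_oblong','tape','needle']
E
python3 - <<'E'
from h import *
ims=[]
for cam in ['scene','side']:
    c=arm.capture(cam); W=cloud(c); ims.append(c['image'])
    print(cam,'cam pos',-cv2.Rodrigues(np.array(c['rvec'],float))[0].T@np.array(c['tvec']).ravel())
    for t in THINGS:
        for d in arm.silhouettes(t,cam):
            if d['p']<.2: continue
            P=W[d['mask']]; P=P[~np.isnan(P[:,0])]
            if len(P)==0: continue
            hi=np.percentile(P[:,2],95); T=P[P[:,2]>hi-.006]
            print(cam,t,round(d['p'],2),[int(x) for x in d['extent']],'top',hi.round(3),'topmid',((T.max(0)+T.min(0))/2)[:2].round(3),'ext',(T.max(0)-T.min(0))[:2].round(3))
    cv2.imwrite(f'pics/{cam}.png',c['image'][:,:,::-1])
print(arm.read_time())
E
```

```text
scene cam pos [ 0.13957249 -0.81195289  0.88060239]
scene reel 0.67 [352, 292, 378, 329] top 0.064 topmid [ 0.554 -0.359] ext [0.056 0.055]
scene heatsink 0.57 [323, 271, 341, 292] top 0.023 topmid [ 0.538 -0.245] ext [0.05  0.047]
scene carton 0.91 [230, 254, 259, 280] top 0.034 topmid [ 0.347 -0.111] ext [0.066 0.06 ]
scene carton 0.78 [200, 194, 226, 217] top 0.034 topmid [0.348 0.161] ext [0.07  0.067]
scene carton 0.75 [240, 198, 257, 220] top 0.035 topmid [0.442 0.115] ext [0.045 0.063]
scene carton 0.63 [228, 232, 239, 254] top 0.035 topmid [ 0.352 -0.006] ext [0.048 0.066]
scene nest_big_round 0.82 [269, 282, 315, 318] top 0.009 topmid [ 0.423 -0.245] ext [0.092 0.096]
scene nest_small_round 0.56 [209, 165, 220, 176] top 0.011 topmid [0.419 0.313] ext [0.052 0.15 ]
scene nest_square 0.97 [261, 216, 291, 240] top 0.01 topmid [0.486 0.003] ext [0.077 0.075]
scene nest_square 0.32 [239, 197, 260, 218] top 0.035 topmid [0.442 0.115] ext [0.045 0.063]
scene nest_oblong 0.69 [293, 317, 328, 360] top 0.009 topmid [ 0.418 -0.357] ext [0.114 0.118]
scene tape 0.82 [396, 302, 423, 330]
[... 1011 characters left out ...]
5, 308, 179] top 0.011 topmid [ 0.423 -0.243] ext [0.082 0.09 ]
side nest_small_round 0.77 [292, 284, 320, 306] top 0.011 topmid [0.417 0.362] ext [0.057 0.064]
side nest_square 0.73 [269, 203, 296, 219] top 0.012 topmid [0.486 0.006] ext [0.079 0.078]
side nest_square 0.25 [296, 284, 317, 305] top 0.011 topmid [0.417 0.364] ext [0.057 0.06 ]
side nest_oblong 0.6 [282, 149, 307, 163] top 0.012 topmid [ 0.416 -0.348] ext [0.1   0.101]
side tape 0.51 [227, 140, 244, 154] top 0.022 topmid [ 0.659 -0.405] ext [0.057 0.067]
side tape 0.23 [296, 285, 318, 302] top 0.012 topmid [0.418 0.365] ext [0.056 0.054]
side needle 0.59 [216, 203, 228, 232] top 0.089 topmid [0.666 0.099] ext [0.006 0.008]
1.1
```

View pics/scene.png

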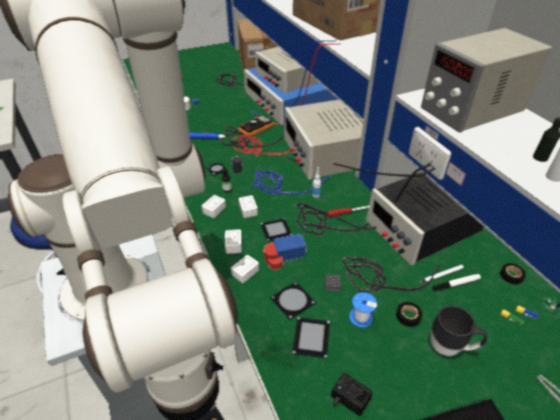

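View pics/side.png

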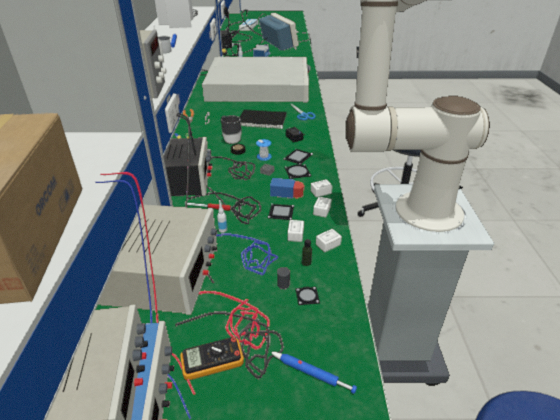

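The scene view shows the reel at (364,310), heatsink at (332,282), big-round nest at (292,300), oblong nest at (311,338) and square nest at (276,228). There are four white cartons at (244,267), (234,242), (213,206) and (248,208). The side view shows the flux at (307,253) beside a black cylinder at (283,278), and the small-round nest at (307,295). The target carton is the one farthest from the base, at world ≈(0.442,0.117). Next I'll take closer wrist views.

```bash
cat >> h.py <<'E'
def down(a):
    s,c=np.sin(a),np.cos(a)
    return np.array([[-s,c,0],[c,s,0],[0,0,-1.]])
def fcloud(c):
    R=cv2.Rodrigues(np.array(c['rvec'],float))[0]; t=np.array(c['tvec'],float).ravel()
    z=c['z_map'].astype(float); v,u=np.indices(z.shape)
    x=(u-c['cx'])/c['fx']; y=(v-c['cy'])/c['fy']; th=np.hypot(x,y); k=np.where(th>1e-6,np.tan(np.minimum(th,1.5))/np.maximum(th,1e-6),1)
    W=(np.stack([x*k*z,y*k*z,z],-1)-t)@R; W[z==0]=np.nan
    return W
def look(tag,things=THINGS,band=.006,pmin=.25):
    c=arm.capture('wrist'); W=fcloud(c); cv2.imwrite(f'pics/{tag}.png',c['image'][:,:,::-1]); np.savez(f'{tag}.npz',W=W,im=c['image'])
    for t in things:
        for d in arm.silhouettes(t,'wrist'):
            if d['p']<pmin: continue
            P=W[d['mask']]; P=P[~np.isnan(P[:,0])]
            if len(P)<8: continue
            hi=np.percentile(P[:,2],95); T=P[P[:,2]>hi-band]
            (cx,cy),(w,h),an=cv2.minAreaRect(T[:,:2].astype(np.float32))
            print(tag,t,round(d['p'],2),[int(x) for x in d['extent']],'top',hi.round(3),'bb',((T.max(0)+T.min(0))/2)[:2].round(4),'rect',np.round([cx,cy,w,h,an],4),len(T))
E
python3 - <<'E'
from h import *
print(arm.read_tcp_rot().round(2) if hasattr(arm.read_tcp_rot(),'round') else arm.read_tcp_rot())
for i,(x,y) in enumerate([(.46,-.3),(.46,-.1),(.42,.1),(.4,.3)]):
    try:
        best=min([down(a) for a in (np.pi/2,-np.pi/2,0,np.pi)],key=lambda R:9e9 if (q:=arm.ik([x,y,.3],R)) is None else np.abs(np.array(q)-arm.read_joint_pos()).max())
        arm.move_pose([x,y,.3],best)
        print(i,arm.read_joint_pos(),best[:,1]); look(f'w{i}')
    except arm.Unreachable as e: print(i,'unreach',e)
c=arm.capture('wrist'); print(c['fx'],c['cx'],c['cy'],-cv2.Rodrigues(np.array(c['rvec'],float))[0].T@np.array(c['tvec']).ravel(),arm.read_time())
cv2.imwrite('pics/all.png',np.vstack([np.hstack([cv2.resize(cv2.imread(f'pics/w{i}.png'),(400,300)) for i in r]) for r in ((0,1),(2,3))]))
E
```

```text
[[ 0.97  0.22  0.  ]
 [ 0.22 -0.97 -0.  ]
 [ 0.    0.   -1.  ]]
0 [-7.99576042e-01  5.36699101e-02  1.57641339e+00 -3.36639541e-04
  1.51196551e+00 -7.97798984e-01] [1. 0. 0.]
w0 reel 0.94 [325, 191, 373, 251] top 0.063 bb [ 0.5434 -0.3364] rect [ 0.5325 -0.342   0.0554  0.1043 54.1447] 1275
w0 heatsink 0.71 [322, 118, 355, 152] top 0.022 bb [ 0.5341 -0.2423] rect [ 5.35000e-01 -2.41400e-01  3.43000e-02  3.79000e-02  6.46118e+01] 261
w0 carton 0.59 [170, 12, 226, 67] top 0.033 bb [ 0.3458 -0.1091] rect [ 0.3461 -0.1091  0.0605  0.0432 24.4418] 1321
w0 nest_big_round 0.62 [219, 97, 289, 168] top 0.009 bb [ 0.4217 -0.2426] rect [ 0.4224 -0.2424  0.0833  0.0842 12.5634] 2047
w0 nest_oblong 0.75 [215, 169, 289, 253] top 0.009 bb [ 0.4171 -0.3542] rect [ 0.4184 -0.3541  0.0968  0.0789 56.9795] 1784
w0 tape 0.61 [390, 223, 431, 266] top 0.019 bb [ 0.6047 -0.3607] rect [ 5.95100e-01 -3.65800e-01  5.93000e-02  2.06700e-01  6.05844e+01] 786
1 [-4.72581861e-01 -1.57767084e-01  1.77876777e+00 -6.44216991e-04
  1.51993392e+00 -4.72264123e-01] [1. 0. 0.]
w1 reel 0.95 [320, 308, 353, 362] top 0.06
[... 4221 characters left out ...]
243, 270, 293] top 0.033 bb [0.3473 0.165 ] rect [ 0.3474  0.1652  0.0606  0.0437 34.5609] 1093
w3 carton 0.52 [237, 374, 268, 390] top 0.028 bb [ 0.3448 -0.0859] rect [ 3.45100e-01 -8.71000e-02  3.47000e-02  4.70000e-03  2.25378e+01] 48
w3 nest_small_round 0.7 [274, 107, 319, 151] top 0.009 bb [0.4199 0.3643] rect [0.4188 0.3642 0.0562 0.0554 6.8359] 847
w3 nest_square 0.64 [308, 351, 349, 360] top 0.01 bb [0.4617 0.1445] rect [ 0.4314  0.1373  0.0674  0.3642 17.2627] 147
w3 needle 0.54 [429, 286, 447, 300] top 0.037 bb [0.6643 0.1092] rect [6.644e-01 1.093e-01 5.800e-03 2.000e-03 3.540e+00] 9
325.19226210127806 281.89072984208696 208.65498096827736 [0.40101216 0.37795586 0.45292272] 7.3917
```

View pics/all.png

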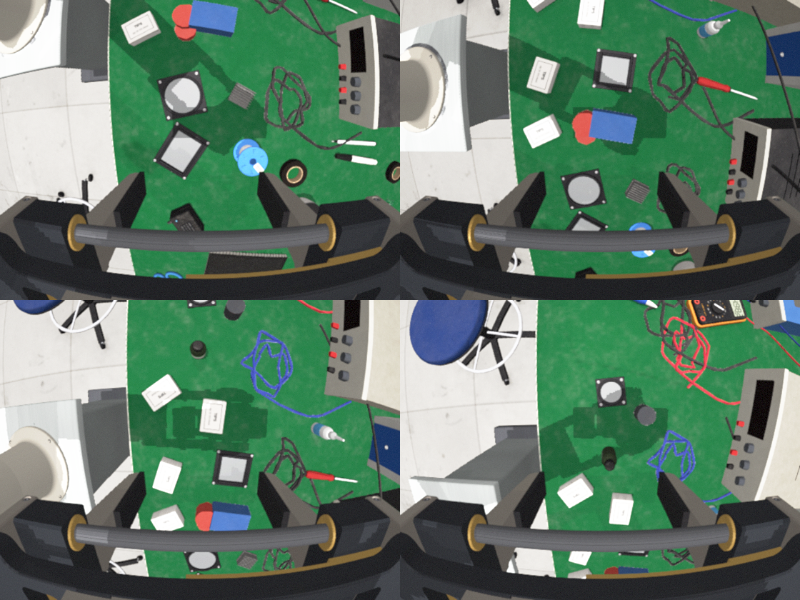

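The wrist views agree with each other and with the stated heights. The top left view has the reel, heatsink, and big-round and oblong nests, and the bottom two have the target carton, flux and small-round nest. I still need the reel centre, the fin direction and the black cylinder's position.

```bash
python3 - <<'E'
import numpy as np,cv2
def box(f,x0,x1,y0,y1,z0,z1):
    W=np.load(f)['W']; m=(W[...,0]>x0)&(W[...,0]<x1)&(W[...,1]>y0)&(W[...,1]<y1)&(W[...,2]>z0)&(W[...,2]<z1)
    P=W[m]; 
    if len(P)<6: return f,len(P)
    return f,len(P),cv2.minEnclosingCircle(P[:,:2].astype(np.float32)),np.round(cv2.minAreaRect(P[:,:2].astype(np.float32))[2],1),P[:,2].max().round(3)
for f in ('w0.npz','w1.npz'): print('reel',box(f,.5,.61,-.42,-.3,.055,.07))
for f in ('w0.npz','w1.npz'): print('hs',box(f,.49,.58,-.29,-.19,.012,.03))
for f in ('w2.npz','w3.npz'): print('cyl',box(f,.44,.53,.27,.37,.02,.2))
for f in ('w2.npz','w3.npz'): print('flux',box(f,.37,.46,.2,.29,.02,.062))
# needle/tape start
for f in ('w0.npz',): print('tape',box(f,.6,.72,-.46,-.35,.012,.03))
im=np.load('w1.npz')['im']; im2=np.load('w0.npz')['im']
a=cv2.resize(im[240:295,300:365],(390,330),interpolation=2); b=cv2.resize(im2[105:160,305:370],(390,330),interpolation=2)
cv2.imwrite('pics/hs.png',np.hstack([a,b])[:,:,::-1])
E
```

```text
reel ('w0.npz', 1282, ((0.5527195930480957, -0.35621899366378784), 0.02832901105284691), np.float64(39.4), np.float64(0.065))
reel ('w1.npz', 202, ((0.55251145362854, -0.3667382299900055), 0.0257207453250885), np.float64(87.1), np.float64(0.064))
hs ('w0.npz', 347, ((0.5368651151657104, -0.24200481176376343), 0.025853529572486877), np.float64(63.8), np.float64(0.024))
hs ('w1.npz', 588, ((0.5376220941543579, -0.24192194640636444), 0.02635814994573593), np.float64(61.6), np.float64(0.023))
cyl ('w2.npz', 600, ((0.4805390536785126, 0.3240504860877991), 0.017579486593604088), np.float64(4.6), np.float64(0.052))
cyl ('w3.npz', 636, ((0.4806464612483978, 0.32514095306396484), 0.017764631658792496), np.float64(3.3), np.float64(0.051))
flux ('w2.npz', 249, ((0.4147275984287262, 0.24142108857631683), 0.014395780861377716), np.float64(8.8), np.float64(0.062))
flux ('w3.npz', 313, ((0.4142818748950958, 0.24248260259628296), 0.01428630668669939), np.float64(0.9), np.float64(0.062))
tape ('w0.npz', 815, ((0.6696211099624634, -0.4155791401863098), 0.04840640723705292), np.float64(53.6), np.float64(0.03))
```

View pics/hs.png

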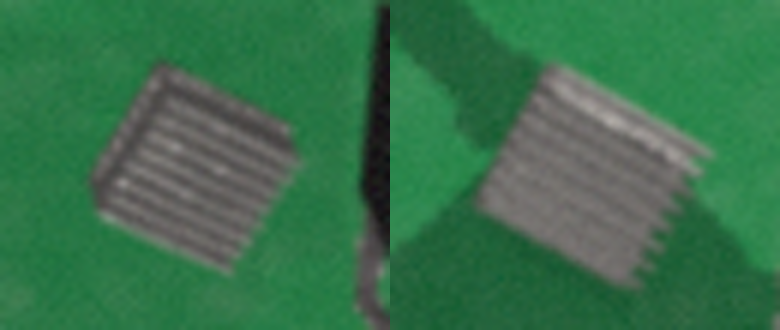

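The fins run right and down in the crops, so the heatsink's x axis lies at ≈152° and I'll grip across ≈62°. The black cylinder is at (0.481,0.324), so I'll place the flux with the jaws perpendicular to its direction. The reel goes first.

```bash
cat >> h.py <<'E'
def near(p,deg):
    """downward attitude with closing line at deg (mod 180), nearest by joints"""
    q0=np.array(arm.read_joint_pos()); o=[]
    for a in (deg,deg+180):
        q=arm.ik(p,down(np.radians(a)))
        if q is not None: o.append((np.abs(np.array(q)-q0).max(),a))
    return down(np.radians(min(o)[1]))
def pick(xy,deg,z,op,sq,hi=.17):
    p=np.array([*xy,hi]); R=near(p,deg); arm.move_pose(p,R); arm.gripper_to(op)
    arm.move_linear([*xy,z+.04],feed=.25)
    hit=arm.move_linear([*xy,z],feed=.06,max_force=10)
    arm.gripper_to(0.0,sq); 
    print('picked: hit',hit,'tcp',np.round(arm.read_eef_pos(),4),'w',arm.read_width(),'F',arm.read_grasp_force())
    arm.move_linear([*xy,z+.02],feed=.06); arm.move_linear([*xy,hi],feed=.2)
    print('lifted w',arm.read_width(),'F',arm.read_grasp_force())
def place(xy,deg,z,op,hi=.17):
    """z = TCP height at pick; pocket floor is 3 mm up"""
    p=np.array([*xy,hi]); R=near(p,deg); arm.move_pose(p,R)
    if arm.read_grasp_force()<1: print('LOST'); return
    arm.move_linear([*xy,z+.025],feed=.2); arm.hold(.2)
    hit=arm.move_linear([*xy,z+.0015],feed=.02,max_force=4)
    print('down hit',hit,'tcp',np.round(arm.read_eef_pos(),4),'expect z',z+.003,'w',arm.read_width())
    arm.hold(.2); arm.gripper_to(op); arm.hold(.2)
    arm.move_linear([*xy,z+.06],feed=.1); arm.move_linear([*xy,hi],feed=.3); print('t',arm.read_time())
E
python3 - <<'E'
from h import *
pick((.5527,-.357),0,.0585,.085,20)
place((.4225,-.2423),0,.0585,.075)
arm.move_pose([.46,-.3,.3],down(0)); look('a0',['reel','nest_big_round','heatsink','nest_oblong'])
W=np.load('a0.npz')['W']; m=(np.hypot(W[...,0]-.4225,W[...,1]+.2423)<.06)&(W[...,2]>.055)
print(cv2.minEnclosingCircle(W[m][:,:2].astype(np.float32)),W[m][:,2].max(),np.median(W[m][:,2]))
E
```

```text
picked: hit False tcp [ 0.5526 -0.3571  0.0587] w 0.054364612240590214 F 20.000241100788116
lifted w 0.054324457707807534 F 19.999619722366333
down hit True tcp [ 0.4223 -0.2422  0.0616] expect z 0.061500000000000006 w 0.05452638813299817
t 17.525
a0 reel 0.82 [226, 112, 275, 162] top 0.066 bb [ 0.4236 -0.2414] rect [ 4.23600e-01 -2.41400e-01  5.53000e-02  5.49000e-02  8.96354e+01] 1631
a0 nest_big_round 0.95 [220, 98, 291, 173] top 0.009 bb [ 0.4222 -0.2433] rect [ 0.4229 -0.2425  0.0828  0.0839 12.0341] 964
a0 heatsink 0.85 [321, 119, 358, 153] top 0.023 bb [ 0.5355 -0.2407] rect [ 5.36400e-01 -2.41200e-01  3.50000e-02  3.93000e-02  6.31734e+01] 298
((0.42432454228401184, -0.2646940052509308), 0.05121029540896416) 0.41374747235260706 0.3916364787083601
```

View pics/a0.png

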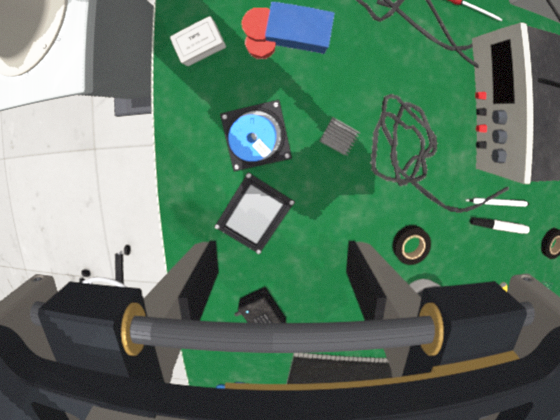

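The reel stands in the large round pocket at (252,137), about 1 mm off centre with its top at 66 mm, as expected. The heatsink is next, then the carton.

```bash
python3 - <<'E'
from h import *
pick((.5366,-.2414),62.3,.0275,.06,15)
place((.4855,.0065),172.6,.0275,.054)
pick((.4417,.1205),173.3,.030,.058,12)
place((.4184,-.3541),147,.030,.058)
arm.move_pose([.46,-.2,.32],down(0)); look('a1',['reel','heatsink','carton','nest_oblong','nest_square'])
E
```

```text
picked: hit False tcp [ 0.5368 -0.2416  0.0278] w 0.03569044254627422 F 15.00014215707779
lifted w 0.03543633632127864 F 14.999906122684479
down hit True tcp [0.4853 0.0065 0.0307] expect z 0.0305 w 0.03521940041467771
t 28.2083
picked: hit False tcp [0.442  0.1205 0.0303] w 0.041851856442844365 F 12.00039803981781
lifted w 0.04200329478881185 F 11.999840587377548
down hit True tcp [ 0.4182 -0.3539  0.0333] expect z 0.033 w 0.041867073428405926
t 37.65
a1 reel 0.84 [235, 181, 276, 231] top 0.066 bb [ 0.4231 -0.241 ] rect [ 0.4228 -0.241   0.0546  0.0533 46.5358] 1259
a1 heatsink 0.94 [285, 15, 316, 48] top 0.026 bb [0.4855 0.006 ] rect [4.85400e-01 5.50000e-03 3.68000e-02 3.60000e-02 8.03891e+01] 249
a1 carton 0.89 [178, 89, 228, 134] top 0.033 bb [ 0.3469 -0.1086] rect [ 0.3464 -0.1092  0.0608  0.0427 24.1382] 1298
a1 carton 0.67 [184, 12, 224, 61] top 0.033 bb [ 0.3516 -0.002 ] rect [ 3.51600e-01 -1.30000e-03  6.05000e-02  4.28000e-02  7.00292e+01] 1226
a1 nest_oblong 0.67 [230, 235, 289, 303] top 0.009 bb [ 0.4256 -0.3527] rect [ 0.4189 -0.3526  0.0907  0.0766 55.7299] 576
a1 nest_square 0.77 [268, 6, 330, 60] top 0.01 bb [0.4847 0.0055] rect [4.85200e-01 5.40000e-03 7.64000e-02 7.62000e-02 8.21175e+01] 850
a1 nest_square 0.55 [231, 182, 274, 236] top 0.066 bb [ 0.4231 -0.2417] rect [ 0.4231 -0.2413  0.0546  0.0544 46.6784] 1281
```

View pics/a1.png

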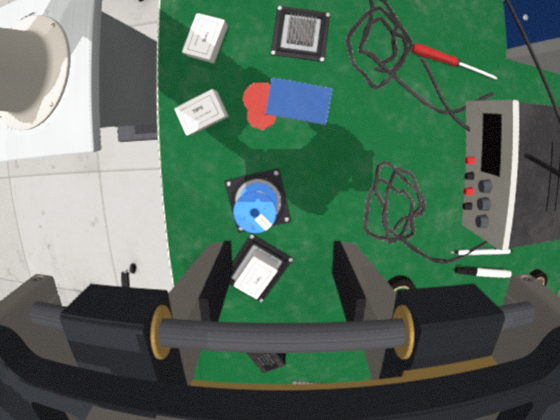

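The heatsink sits in the square pocket at (301,32). The carton lies lengthwise in the oblong pocket at (258,271). Only the flux is left.

```bash
python3 - <<'E'
from h import *
pick((.4146,.2425),57,.045,.055,12,hi=.18)
place((.4188,.3642),57,.045,.05,hi=.18)
arm.move_pose([.4,.3,.3],down(0)); look('b0',['flux','nest_small_round','needle'])
arm.move_pose([.46,-.28,.3],down(0)); look('b1',['reel','carton','nest_oblong','tape'])
W=np.load('b1.npz')['W']
m=(np.hypot(W[...,0]-.4184,W[...,1]+.3541)<.05)&(W[...,2]>.028)&(W[...,2]<.042); P=W[m]
print('carton',cv2.minAreaRect(P[:,:2].astype(np.float32)),np.median(P[:,2]))
cv2.imwrite('pics/b.png',cv2.resize(np.hstack([cv2.imread('pics/b0.png'),cv2.imread('pics/b1.png')]),(800,300)))
E
```

```text
picked: hit False tcp [0.4147 0.2425 0.0452] w 0.027782018476943834 F 12.000061869621277
lifted w 0.02754875608804987 F 11.99942484498024
down hit True tcp [0.4187 0.3641 0.0482] expect z 0.048 w 0.027416338547919184
t 48.375
b0 flux 0.76 [288, 121, 313, 140] top 0.086 bb [0.4196 0.3654] rect [0.4196 0.3654 0.0157 0.0159 0.5552] 187
b1 reel 0.62 [226, 126, 273, 177] top 0.066 bb [ 0.4228 -0.2412] rect [ 4.2310e-01 -2.4170e-01  5.4900e-02  5.3600e-02  6.2999e+01] 1549
b1 carton 0.96 [169, 32, 224, 79] top 0.033 bb [ 0.3459 -0.1102] rect [ 0.3461 -0.1089  0.0605  0.0435 23.2283] 1338
b1 carton 0.5 [185, 0, 211, 8] top 0.031 bb [ 0.3534 -0.0336] rect [ 3.53200e-01 -3.37000e-02  2.60000e-03  1.77000e-02  7.71536e+01] 25
b1 nest_oblong 0.59 [215, 184, 290, 264] top 0.009 bb [ 0.4186 -0.3538] rect [ 0.4186 -0.3544  0.0962  0.0793 57.0008] 881
b1 nest_oblong 0.55 [216, 111, 290, 183] top 0.01 bb [ 0.4227 -0.2414] rect [ 0.4222 -0.2419  0.0833  0.082  12.3894] 808
b1 tape 0.83 [390, 235, 425, 278] top 0.019 bb [ 0.6585 -0.4011] rect [ 0.6584 -0.4009  0.0577  0.0593 33.5902] 717
carton ((0.41854327917099, -0.354275643825531), (0.06005018576979637, 0.04291447252035141), 56.699745178222656) 0.0348225759506189
```

View pics/b.png

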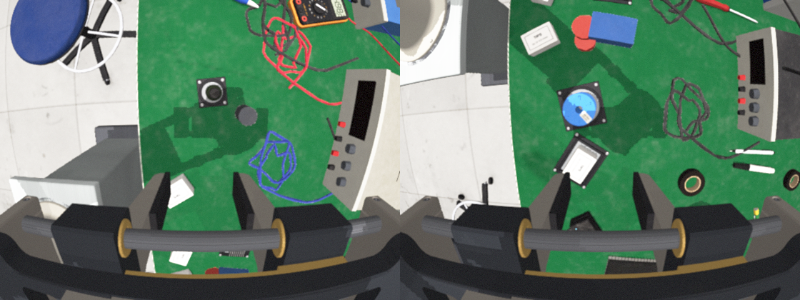

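All four parts are seated and centred: the flux at (211,92) in the left view, and the reel at (581,108) and carton at (580,160) in the right. The tape roll hasn't moved, and the arm never went near the needle bottle.

```bash
python3 -c "
from workcell import arm
arm.hold(.5); print(arm.hand_in(), arm.read_time())"
```

```text
the job is handed in; nothing more can be done
the job is handed in; nothing more can be done
```

The job is handed in at about 52 s of the 104 s limit: reel, flux, heatsink and carton each sat upright within about 2 mm of their pocket centres, with no drops; the tape roll measured unmoved and the needle bottle was not approached, though I did not re-measure it at the end.

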